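Gauge the bored handle blanks and sort them

ROBOT

A 6-joint arm with a two-finger parallel gripper is mounted at the origin on the work surface. World frame = base frame: x ahead of the robot, y to its left, z up, the work surface at z = 0. Lengths are in m, angles in rad, forces in N, time in s.
With the tool pointing down it reaches from about 0.375 to 0.9 m from the base axis. Payload 3.1 kg.
Tool frame: the origin (TCP) lies between the finger pads; the fingertips stand 22 mm ahead of it and the grasp point (between the pads) lies 3 mm ahead of it; z points along the fingers, y is the line along which they close (so a half turn about z gives the same grasp; the last joint's range is limited). The gripper opens to 87 mm and grips with 3 to 60 N. Pads are 19 mm wide; open, the fingers measure 117 mm over their backs; the gripper's body (75 mm by 190 mm) begins 51 mm behind the grasp point.
Start: joints at [-1.319, 0.527, 1.433, -0, 1.181, -0.178], TCP at [0.261, -0.568, 0.209] pointing down, gripper open.
Joint ranges: [-3.08, 3.08], [-0.75, 2.2], [0.22, 2.44], [-1.43, 4.57], [0, 2.65], [-2.85, 2.85]. Speed limits (rad/s): [2.79, 2.79, 3.14, 3.14, 3.14, 3.14].

INTERFACE

Orientations are given as a unit quaternion [w, x, y, z].
In Python, from rig import sense, capture, hand_in gives the robot as it stands.
- The arm moves only by the shell command python3 -m pendant 'ROWS'. ROWS is JSON, a list of rows, each a list of 5 numbers: the shift along the tool's x, y, z normalised to -1 to 1, where 1 is 10 cm, then the turn about the tool's z normalised to -1 to 1, where 1 is 0.5 rad, then the opening, from -1 (shut) to 1 (fully open). A call has exactly 5 rows; each row shifts and turns the commanded pose from where the row before left it, along the tool's axes as they then stand; what a row does not reach is not made up. A row lasts 1/8 s, in which the tool goes at most 62.5 mm and 10.7 degrees, less where a joint would pass 70% of its speed; a pose out of reach is approached as far as the arm can. A call with a number of a shift or a turn outside -1 to 1 is refused whole. A call with a gripper value outside its range is refused whole. The fingers move at their own pace and stop on an object; the grip force is fixed at half the most. Time passes only in rows, so rows that do not move let the fingers close, or fill a call up. It gives the time, the measured TCP pose, the force, the opening and the grip force at its end, in the units of the state.
- sense(): the state, without advancing time (a new reading comes with each control period).
- capture(name): name is "scene" or "top" or "wrist"; returns a dict with "frame" (400x640x3 uint8, red, green, blue), "intrinsics" (3x3 intrinsics, pixels), "view" (4x4, takes a point from world to camera coordinates). Camera axes: x right, y down, z forward; pixel columns grow to the right and rows downward; lengths in m; the calibration is good to about 2 mm. A picture is of the moment at which its call begins. There is no depth.
- hand_in(): hands the job in; it is judged then, once.
The state is a dict: "time_s": time; "qpos": joint angles; "joint_vel": joint speeds; "joint_efforts": joint torques, N m; "tcp_pos": TCP position; "ee_rot": TCP orientation; "contact_force": force on the tool from outside, world axes, zero at the start; "wrist_torque": the same for the moment, N m; "finger_gap": finger opening in m; "gripper_force": force on a finger pad.
Only numpy, scipy, OpenCV 4.12 (cv2) and the standard library are available. Lean on these libraries where they do the work, as an engineer would, in place of code of your own. Each camera call takes 0.05 s, during which the arm holds its last target. There are 200 camera calls.

TASK

One at a time, try the two bored handle blanks on the gauge pin: slide the blank on, mouth first, as far as it will go without forcing it. If its face comes up to the collar lay it down in the slatted crate; if it stops short, lay it in the plain white tray. Finish with one blank before you try the other, lay them down flat rather than dropping them, and leave everything else on the table where it is.

Things in the scene. Friction and masses are not known exactly. Their poses are not given: they have to be found in the camera images.
- handle_a: Bored beech handle blank, 90 to 180 g: block 42 x 42 x 100 mm with a round end, 36 mm across, 20 mm long, at its back. Origin at the centre of the square block, 21 mm above what it lies on; x runs along it and points out of the bore's mouth in the front face. Starts lying on the table, mouth roughly away from the robot. One, both or neither may be bored deep enough.
- handle_a_mouth (a point): Centre of the bore's mouth, on the middle of that blank's front face, 50 mm from its origin along x. The bore is round, 22 mm wide, closed at its end, 30 to 86 mm deep; its depth cannot be seen from outside. (bore_a_c0 in the rules is the 8 mm thick wood that closes it.)
- handle_b: Bored beech handle blank, 90 to 180 g: block 42 x 42 x 100 mm with a round end, 36 mm across, 20 mm long, at its back. Origin at the centre of the square block, 21 mm above what it lies on; x runs along it and points out of the bore's mouth in the front face. Starts lying on the table, mouth roughly away from the robot. One, both or neither may be bored deep enough.
- handle_b_mouth (a point): Centre of the bore's mouth, on the middle of that blank's front face, 50 mm from its origin along x. The bore is round, 22 mm wide, closed at its end, 30 to 86 mm deep; its depth cannot be seen from outside. (bore_b_c0 in the rules is the 8 mm thick wood that closes it.)
- gauge: Fixed gauge: a grey post 40 mm thick (x), 50 mm wide, 107 mm tall on a dark base plate 130 x 100 x 12 mm, carrying a level steel pin 85 mm above the table that points along the gauge's -x, roughly towards the robot. A blank is slid on along +x, mouth facing the post. Origin on the table under the post's centre.
- pin_root (a point): Where the pin's axis meets the face of the collar (a flat disc 48 mm across): 26 mm along -x from the gauge's origin, 85 mm up. A bore of 60 mm or more lets the blank's face come up to this collar; with a shallower one the pin's tip meets the bore's end first and a gap is left. Both stops are rigid.
- pin_tip (a point): End of the pin, on its axis, 60 mm along -x from pin_root. The pin is 18 mm thick, its last 8 mm tapering to 10 mm at the tip.
- crate: Fixed slatted plywood crate, open on top, gaps between the side boards: 170 mm (x) x 200 mm (y) outside, 45 mm tall, walls and floor 6 mm. For blanks that are deep enough; room for two side by side, each lying along the crate's x. Origin at the centre of its underside. It may stand on the left or the right.
- tray: Fixed plain white tray with low solid walls: 170 mm (x) x 200 mm (y) outside, 30 mm tall, walls and floor 4 mm. For blanks that are too shallow; room for two side by side, each lying along the tray's x. Origin at the centre of its underside. It stands to the other side of the robot from the crate.
- spatula: Bystander, to be left alone: flat spatula with a wooden handle, 170 mm long, lying along its x axis between the two blanks.
- sanding_block: Bystander, to be left alone: cork sanding block 70 x 30 x 30 mm. Origin at its underside's centre.
- paint_tub: Bystander, to be left alone: white screw-top tub, 70 mm across, 80 mm tall. Origin at its underside's centre.
- glue_jar: Bystander, to be left alone: small glass jar, 56 mm across, 90 mm tall. Origin at its underside's centre.
- brush_jar: Bystander, to be left alone: glass jar of brushes, 72 mm across, brushes up to 210 mm tall. Origin at its underside's centre.
- bowl: Bystander, to be left alone: white ceramic bowl, 110 mm across, 50 mm tall. Origin at its underside's centre.
- clay_block: Bystander, to be left alone: block of red clay 100 x 60 x 45 mm. Origin at its underside's centre.
Mind the look-alikes: they are no part of the job. What is shaped like the handle_a but green or purple is not meant.

How it is judged:
By the outcome, as a careful person would: the job done as asked, in the order asked, and still so for the second after the job is handed in, with the robot touching nothing.
It also fails if it takes over 69 s, if anything falls off the work surface, if the arm or the gripper's body presses on something with over 40 N, if the wrist force passes 120 N, or if a joint passes its speed limit or range.

## Working session

There is one attempt and no reset: what is moved stays moved. The work goes in short steps, Python scripts to look and compute and a shell command to move; the robot and the scene stay as the last step left them, time stands still between calls to the robot, and variables do not carry over. Pictures are saved under pics/ and viewed, at most 10 in all, crops included, and the job is handed in when it is done.

```bash
ls; mkdir -p pics; python3 - <<'E'
from rig import sense,capture
import cv2,numpy as np
s=sense();print({k:np.round(v,3).tolist() for k,v in s.items()})
for n in("top","scene"):
    c=capture(n);cv2.imwrite(f"pics/{n}0.png",c["frame"][:,:,::-1]);print(n,c["intrinsics"].tolist(),np.round(c["view"],4).tolist())
E
```

```text
pics
{'time_s': 0.0, 'qpos': [-1.319, 0.529, 1.434, 0.0, 1.181, -0.178], 'joint_vel': [-0.001, 0.001, -0.001, 0.001, 0.0, 0.001], 'joint_efforts': [0.0, -44.004, -17.659, 0.063, 0.058, -0.0], 'tcp_pos': [0.261, -0.567, 0.208], 'ee_rot': [-0.001, 0.977, 0.214, -0.0], 'contact_force': [1.488, -0.451, 0.059], 'wrist_torque': [0.098, 0.04, -0.033], 'gripper_force': 0.0, 'finger_gap': 0.087}
top [[454.2361061797816, 0.0, 324.96423456036865], [0.0, 454.2361061797816, 198.14363056618564], [0.0, 0.0, 1.0]] [[0.01, -0.9999, 0.0013, 0.0036], [-0.9971, -0.0101, -0.0749, 0.5366], [0.0749, -0.0006, -0.9972, 1.5284], [0.0, 0.0, 0.0, 1.0]]
scene [[432.0875453101838, 0.0, 318.3999183708192], [0.0, 432.0875453101838, 195.94390072656313], [0.0, 0.0, 1.0]] [[0.3846, 0.9231, 0.0057, -0.2198], [0.638, -0.2613, -0.7244, -0.275], [-0.6672, 0.2822, -0.6894, 1.7566], [0.0, 0.0, 0.0, 1.0]]
```

View pics/top0.png

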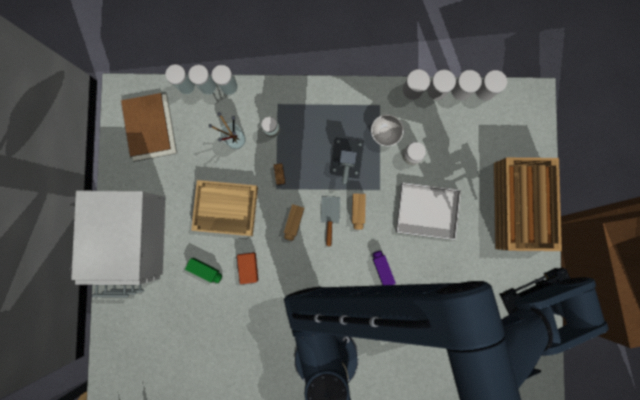

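View pics/scene0.png

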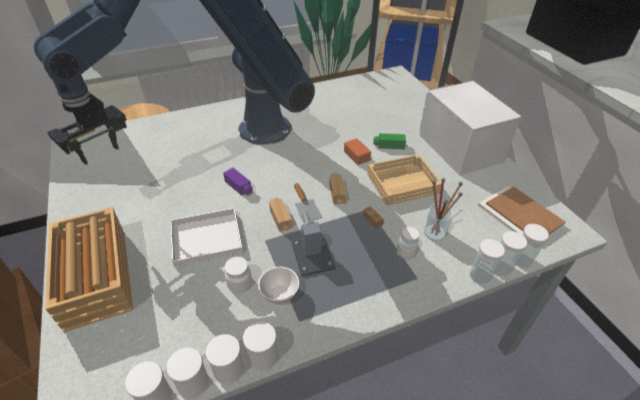

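The top view shows the candidates. The two beech blanks are at (293,222) and (358,211), and the green (203,270) and purple (383,268) ones are look-alikes. The slatted plywood crate is at (225,208); the big one at (527,203) holding dowels is furniture-like and far larger than 170x200 mm. The white tray is at (428,211), the gauge at (347,158) and the spatula at (330,225). I'll confirm this in one enlarged crop and take rough positions from the two views.

```bash
cat > h.py <<'E'
import numpy as np,cv2
from rig import sense,capture
def ray(c,uv):
    K,V=np.array(c["intrinsics"]),np.array(c["view"]);R,t=V[:3,:3],V[:3,3]
    d=R.T@np.linalg.inv(K)@np.array([uv[0],uv[1],1.]);return -R.T@t,d/np.linalg.norm(d)
def onz(c,uv,z):
    o,d=ray(c,uv);return o+d*(z-o[2])/d[2]
def tri(obs):  # [(c,uv),...] -> point, residual
    A=np.zeros((3,3));b=np.zeros(3);L=[]
    for c,uv in obs:
        o,d=ray(c,uv);P=np.eye(3)-np.outer(d,d);A+=P;b+=P@o;L.append((o,P))
    p=np.linalg.solve(A,b);return p,max(np.linalg.norm(P@(p-o)) for o,P in L)
def proj(c,p):
    q=np.array(c["view"])@np.append(p,1);u=np.array(c["intrinsics"])@q[:3];return u[:2]/u[2]
def shift(goal,yaw=None,s=None):
    """remaining move in tool axes, row units (x,y,z in 10cm, turn in 0.5rad); yaw = world angle of tool x"""
    from scipy.spatial.transform import Rotation as Ro
    s=s or sense();q=s["ee_rot"];R=Ro.from_quat([q[1],q[2],q[3],q[0]]).as_matrix()
    a=np.arctan2(R[1,0],R[0,0]);d=R.T@(np.array(goal)-s["tcp_pos"])
    t=0 if yaw is None else -((yaw-a+np.pi)%(2*np.pi)-np.pi)
    return np.round(d*10,3),round(t/.5,3),np.round(a,4)
E
python3 - <<'E'
from h import *
c=capture("top");f=c["frame"]
for n,uv,z in[("blankL",(293,222),.042),("blankR",(358,211),.042),("gauge",(347,158),.107),("crate",(225,208),.045),("tray",(428,211),.03),("spat",(330,225),.01),("bigcrate",(527,203),.1),("bowl",(387,131),.05),("tub",(415,153),.08)]:
    print(n,onz(c,uv,z).round(3))
cv2.imwrite("pics/crop1.png",cv2.resize(f[100:290,180:480,::-1],None,fx=2.6,fy=2.6,interpolation=cv2.INTER_CUBIC))
E
```

```text
blankL [0.454 0.115 0.042]
blankR [ 0.493 -0.102  0.042]
gauge [ 0.661 -0.061  0.107]
crate [0.498 0.343 0.045]
tray [ 0.496 -0.34   0.03 ]
spat [ 0.445 -0.009  0.01 ]
bigcrate [ 0.521 -0.644  0.1  ]
bowl [ 0.764 -0.199  0.05 ]
tub [ 0.685 -0.287  0.08 ]
```

View pics/crop1.png

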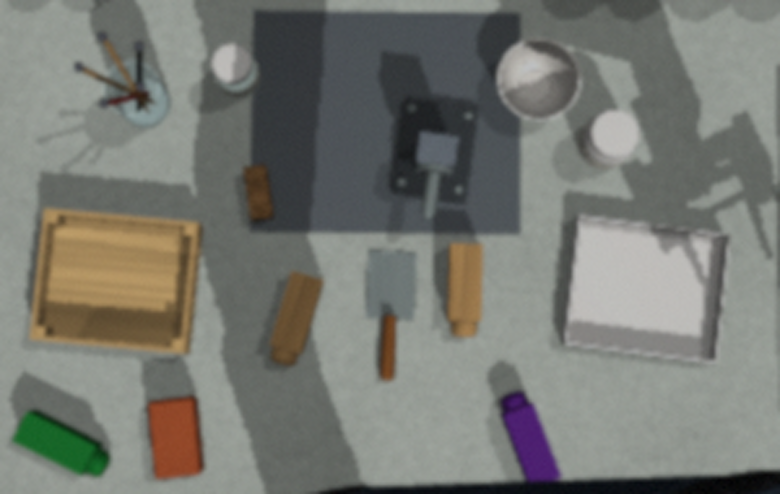

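The enlarged crop shows two tan beech blanks, at crop (297,318) in shadow and (464,290), with round ends towards the robot. The crate is at (115,280) and the tray at (645,287), and the gauge pin points down at (431,195). Green (60,445) and purple (528,435) are the look-alikes. I'll move the wrist camera over the middle.

```bash
python3 -m pendant '[[0.42,-0.34,-0.12,0,1],[0.42,-0.34,-0.12,0,1],[0.42,-0.34,-0.12,0,1],[0.42,-0.34,-0.12,0,1],[0.42,-0.34,-0.12,0,1]]'
python3 -m pendant '[[0.42,-0.34,-0.12,0,1],[0.42,-0.34,-0.12,0,1],[0.42,-0.34,-0.12,0,1],[0.42,-0.34,-0.12,0,1],[0.42,-0.34,-0.12,0,1]]'
python3 -m pendant '[[0,0,0,0.29,1],[0,0,0,0.29,1],[0,0,0,0.28,1],[0,0,0,0,1],[0,0,0,0,1]]'
python3 - <<'E'
from h import *
s=sense();print(s["tcp_pos"],s["time_s"],shift([.47,0,.3],0))
c=capture("wrist");cv2.imwrite("pics/w1.png",c["frame"][:,:,::-1]);np.save("w1.npy",c,allow_pickle=True)
print(np.round(c["view"],3).tolist(),np.array(c["intrinsics"])[0].tolist())
E
```

```text
time_s: 0.78
tcp_pos: [0.3813, -0.3239, 0.269]
ee_rot: [-0.0, 0.977, 0.214, 0.0]
contact_force: [0.7, -0.4, -0.3]
finger_gap: 0.087
gripper_force: 0.0
time_s: 1.4
tcp_pos: [0.501, -0.0818, 0.3291]
ee_rot: [0.0, 0.977, 0.214, -0.0]
contact_force: [0.8, -1.0, 0.1]
finger_gap: 0.0869
gripper_force: 0.0
time_s: 2.02
tcp_pos: [0.5005, -0.0835, 0.3287]
ee_rot: [-0.0, 1.0, 0.001, -0.0]
contact_force: [0.3, -0.3, 0.6]
finger_gap: 0.0873
gripper_force: 0.0
[ 0.50047997 -0.08350849  0.32866543] 2.025 (array([-0.302, -0.836,  0.287]), np.float64(0.005), np.float64(0.0026))
[[0.003, -1.0, 0.0, -0.086], [-0.96, -0.003, 0.281, 0.413], [-0.281, -0.001, -0.96, 0.646], [0.0, 0.0, 0.0, 1.0]] [356.5671203207852, 0.0, 323.3199834408796]
```

View pics/w1.png

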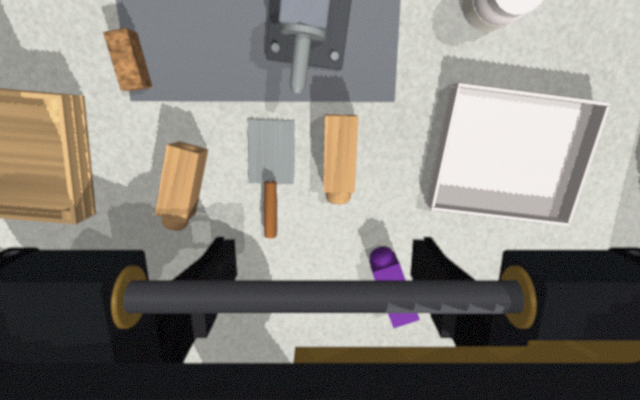

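The wrist view shows the pin tip at (297,92) with its root at (305,38). Blank R is at (341,155), blank L at (183,180), the tray at (520,153) and the crate on the left edge. I'll take a second wrist view with a baseline and measure.

```bash
python3 -m pendant '[[0,-0.5,0,0,1],[0,-0.5,0,0,1],[0,-0.5,0,0,1],[0,0,0,0,1],[0,0,0,0,1]]' | head -2
python3 - <<'E'
from h import *
c2=capture("wrist");np.save("w2.npy",c2,allow_pickle=True);c1=np.load("w1.npy",allow_pickle=True).item()
for n,c in(("w1",c1),("w2",c2)):
    f=c["frame"];hsv=cv2.cvtColor(f,cv2.COLOR_RGB2HSV)
    m=cv2.inRange(hsv,(8,70,60),(22,200,255));m[235:]=0
    m=cv2.morphologyEx(m,cv2.MORPH_OPEN,np.ones((5,5)))
    for k in cv2.findContours(m,0,2)[0]:
        A=cv2.contourArea(k)
        if A>700:
            r=cv2.minAreaRect(k);print(n,A,np.round(r[0],1),np.round(r[1],1),round(r[2],1),onz(c,r[0],.042).round(3))
f1,f2=c1["frame"],c2["frame"]
A=cv2.resize(f1[0:235,100:400],None,fx=1.3,fy=1.3,interpolation=2)
B=f2
# side by side: pin & blanks at 2x from both
def cr(f,x0,x1,y0,y1,s):return cv2.resize(f[y0:y1,x0:x1],None,fx=s,fy=s,interpolation=cv2.INTER_CUBIC)
p1=cr(f1,240,370,0,110,3);p1b=cr(f1,140,370,100,240,1.7)
p2=cr(f2,340,470,0,110,3);p2b=cr(f2,240,470,100,240,1.7)
top=np.hstack([p1,p2]);bot=np.hstack([p1b,p2b]);bot=bot[:,:780]
bot=np.pad(bot,((0,0),(0,780-bot.shape[1]),(0,0)));im=np.vstack([top,bot]);print(im.shape)
cv2.imwrite("pics/cmp.png",im[:,:,::-1])
E
```

```text
time_s: 2.7
tcp_pos: [0.5006, 0.0661, 0.3288]
w1 3130.5 [178.9 186.1] [41.6 87.3] 11.0 [0.461 0.109 0.042]
w1 2639.5 [339.9 158.9] [33.1 88.4] 1.2 [ 0.498 -0.106  0.042]
w1 11286.5 [ 47. 156.] [134.  94.] 90.0 [0.501 0.276 0.042]
w1 1834.0 [127.7  59.2] [65.3 31.5] 73.6 [0.619 0.153 0.042]
w2 2527.0 [287.1 187.2] [32.3 86.6] 14.3 [0.46  0.114 0.042]
w2 3253.0 [449.8 159. ] [41.6 89.5] 5.9 [ 0.499 -0.1    0.042]
w2 21278.0 [106.6 153.3] [186.2 129.5] 4.7 [0.505 0.347 0.042]
w2 1477.0 [243.8  59.7] [61.4 26.1] 78.7 [0.619 0.162 0.042]
(568, 780, 3)
```

View pics/cmp.png

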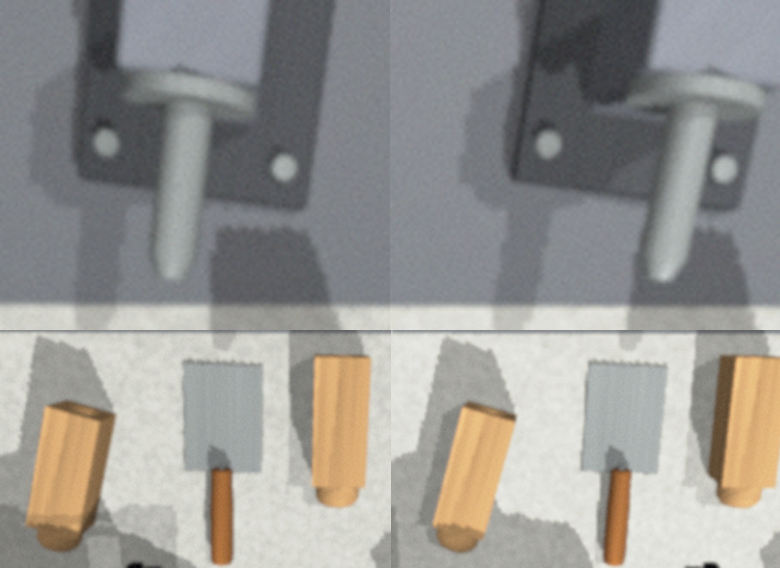

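The composite shows the pin axis running from tip (297,92) to collar (303,35) in w1. Blank L's top-face corners are clean in w2 and blank R's in w1. Next I'll fit the pin line in both views and refine and triangulate the corners.

```bash
python3 - <<'E'
from h import *
c1,c2=[np.load(f"w{i}.npy",allow_pickle=True).item() for i in(1,2)]
g=[cv2.GaussianBlur(cv2.cvtColor(c["frame"],cv2.COLOR_RGB2GRAY),(3,3),0).astype(np.float32) for c in(c1,c2)]
# pin line: strongest rising/falling edges near the seed axis
L=[]
for gi,(a,b) in zip(g,[((302.5,38),(297.5,83)),((446,38),(431.5,83))]):
    pts=[]
    for v in range(40,86,2):
        u0=a[0]+(b[0]-a[0])*(v-a[1])/(b[1]-a[1]);us=np.arange(u0-13,u0+13,.1)
        d=np.gradient(cv2.GaussianBlur(np.interp(us,np.arange(640),gi[v])[None],(0,0),6)[0])
        l,r=us<u0-3.5,us>u0+3.5
        pts.append((us[l][d[l].argmax()],us[r][d[r].argmin()],v))
    p=np.array(pts);m=(p[:,0]+p[:,1])/2;w=p[:,1]-p[:,0];ok=abs(w-np.median(w))<1.5
    k=np.polyfit(p[ok,2],m[ok],1);print("pin px width",np.median(w),ok.sum(),"line",k,"rms",np.std(m[ok]-np.polyval(k,p[ok,2])));L.append(k)
N=[]
for c,k in zip((c1,c2),L):
    o,d1=ray(c,(np.polyval(k,40),40));_,d2=ray(c,(np.polyval(k,85),85));N.append((np.cross(d1,d2)/np.linalg.norm(np.cross(d1,d2)),o))
ax=np.cross(N[0][0],N[1][0]);ax/=np.linalg.norm(ax);ax*=np.sign(ax[0])
p=np.linalg.lstsq(np.array([N[0][0],N[1][0],[1,0,0]]),np.array([N[0][0]@N[0][1],N[1][0]@N[1][1],.6]),rcond=None)[0]
print("pin axis",ax,"yaw",np.arctan2(ax[1],ax[0]),"at x=.6",p)
for c,k,gi in zip((c1,c2),L,g): # tip & single-view with z=.085
    vs=np.arange(78,104,.1);col=[cv2.remap(gi,np.float32([[np.polyval(k,v)]]),np.float32([[v]]),1)[0,0] for v in vs]
    d=np.gradient(cv2.GaussianBlur(np.float32(col)[None],(0,0),8)[0]);v=vs[d.argmin()];a=onz(c,(np.polyval(k,v),v),.085);b=onz(c,(np.polyval(k,40),40),.085)
    print("tip px",np.polyval(k,v),v,"z85:",a,"yaw",np.arctan2(*(b-a)[1::-1]))
cr=cv2.TERM_CRITERIA_EPS+cv2.TERM_CRITERIA_MAX_ITER
def sub(gi,P):return cv2.cornerSubPix(gi,np.float32(P).reshape(-1,1,2),(4,4),(-1,-1),(cr,40,.01))[:,0]
# order: front-left, front-right, back-left, back-right
for n,(ca,ga,Pa),(cb,gb,Pb) in[("L",(c2,g[1],[(285.3,143),(313.5,151.8),(265.3,214.7),(296.5,221.8)]),(c1,g[0],[(167.1,144.1),(155.9,214.7)])),
   ("R",(c1,g[0],[(324.7,115.9),(357.6,115.3),(323.5,192.4),(355.3,192.4)]),(c2,g[1],[(442.9,115.9),(434.1,192.4)]))]:
    A=sub(ga,Pa);B=sub(gb,Pb);print(n,np.abs(A-Pa).max(),np.abs(B-Pb).max())
    for i,j in((0,0),(2,1)):print("  tri",*[np.round(q,4) for q in tri([(ca,A[i]),(cb,B[j])])])
    W=np.array([onz(ca,a,.042) for a in A]);f=(W[0]+W[1])/2;b=(W[2]+W[3])/2;d=f-b
    print("  front",f.round(4),"back",b.round(4),"len",np.linalg.norm(d),"wid",np.linalg.norm(W[0]-W[1]),np.linalg.norm(W[2]-W[3]),"yaw",np.arctan2(d[1],d[0]),"ctr",((f+b)/2).round(4))
E
```

```text
pin px width 13.600000000003092 15 line [-1.11111111e-01  3.07085556e+02] rms 0.1359738536958258
pin px width 12.300000000002797 22 line [-2.18156723e-01  4.50674682e+02] rms 0.19451173077208447
pin axis [ 0.99079666 -0.13376407  0.02071608] yaw -0.1341951931961621 at x=.6 [ 0.6        -0.05665328  0.08850706]
tip px 296.81888888889205 92.39999999999918 z85: [ 0.5810607  -0.05387204  0.085     ] yaw -0.13271436432984557
tip px 430.36429073342487 93.09999999999914 z85: [ 0.58091468 -0.05497068  0.085     ] yaw -0.1400972390918394
L 3.4962585449218864 2.649935913085926
  tri [0.5165 0.1196 0.0371] 0.0004
  tri [0.4203 0.1481 0.0347] 0.0017
  front [0.5126 0.0985 0.042 ] back [0.4183 0.1263 0.042 ] len 0.09839181927458757 wid 0.04237765072548984 0.041605555086737606 yaw -0.2868300325959412 ctr [0.4654 0.1124 0.042 ]
R 1.59967041015625 1.8942169189453182
  tri [ 0.5541 -0.0861  0.0402] 0.0004
  tri [ 0.4504 -0.0866  0.0243] 0.001
  front [ 0.5537 -0.1062  0.042 ] back [ 0.4536 -0.1068  0.042 ] len 0.10009008827178562 wid 0.040178011318367075 0.04054840580591409 yaw 0.006169148029739582 ctr [ 0.5037 -0.1065  0.042 ]
```

Measurements agree with the description: pin height is about 86 mm, yaw -0.136, tip (0.581,-0.0545). The blanks are 100 x 41 mm with tops at about 40 mm. I'll pick blank R first and hover above it.

```bash
python3 -m pendant '[[0.01,0.35,0.45,0,0.4],[0.01,0.34,0.45,0,0.4],[0.01,0.34,0.45,0,0.4],[0,0.35,0.45,0,0.4],[0,0.35,0.4,0,0.4]]' |head -2
python3 -m pendant '[[0,0,0,0,0.4],[0,0,0,0,0.4],[0,0,0,0,0.4],[0,0,0,0,0.4],[0,0,0,0,0.4]]' | head -5
python3 - <<'E'
from h import *
c=capture("wrist");np.save("w3.npy",c,allow_pickle=True);print(shift([.504,-.1065,.026],0))
f=c["frame"];hsv=cv2.cvtColor(f,cv2.COLOR_RGB2HSV);m=cv2.inRange(hsv,(8,70,60),(22,200,255))
for k in cv2.findContours(m,0,2)[0]:
    if cv2.contourArea(k)>1500:
        r=cv2.minAreaRect(k);print(r)
        print([onz(c,q,.042).round(3) for q in cv2.boxPoints(r)])
cv2.imwrite("pics/w3.png",f[:,:,::-1])
E
```

```text
time_s: 3.38
tcp_pos: [0.5034, -0.1094, 0.1074]
time_s: 4.0
tcp_pos: [0.5041, -0.106, 0.1097]
ee_rot: [0.0, 1.0, 0.001, 0.001]
contact_force: [-0.7, 0.2, 0.3]
finger_gap: 0.0607
(array([-0.001,  0.004,  0.835]), np.float64(0.004), np.float64(0.0018))
((428.5, 351.0), (22.0, 393.0), 90.0)
[array([ 0.393, -0.034,  0.042]), array([ 0.394, -0.349,  0.042]), array([ 0.373, -0.354,  0.042]), array([ 0.372, -0.032,  0.042])]
((47.11585235595703, 226.45729064941406), (93.97723388671875, 94.750244140625), 6.340191841125488)
[array([0.456, 0.14 , 0.042]), array([0.528, 0.114, 0.042]), array([0.521, 0.051, 0.042]), array([0.448, 0.071, 0.042])]
((321.72662353515625, 207.11422729492188), (61.16685485839844, 148.3512420654297), 1.5481576919555664)
[array([ 0.446, -0.081,  0.042]), array([ 0.558, -0.086,  0.042]), array([ 0.557, -0.127,  0.042]), array([ 0.445, -0.127,  0.042])]
```

View pics/w3.png

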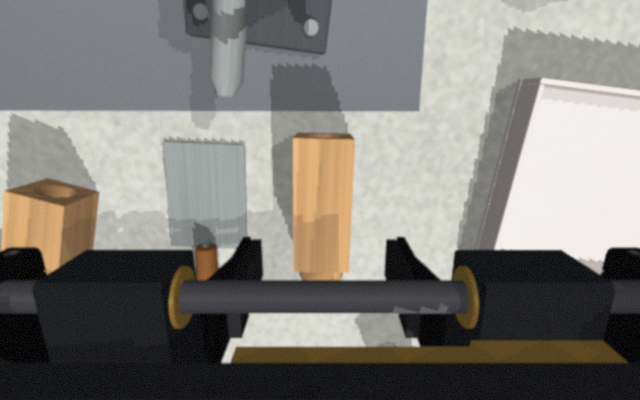

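The fingers straddle blank R, whose top face spans px 292–353. Going down and gripping.

```bash
python3 -m pendant '[[0,0,0.3,0,0.4],[0,0,0.3,0,0.4],[0,0,0.23,0,0.4],[0,0,0,0,0.4],[0,0,0,0,0.4]]' |head -5
python3 -m pendant '[[0,0,0,0,-1],[0,0,0,0,-1],[0,0,0,0,-1],[0,0,0,0,-1],[0,0,0,0,-1]]'
python3 -c "
from h import *;print(shift([.504,-.1065,.026],0))"
```

```text
time_s: 4.68
tcp_pos: [0.5042, -0.1066, 0.0265]
ee_rot: [0.0, 1.0, 0.001, 0.001]
contact_force: [0.0, -0.4, 0.5]
finger_gap: 0.0605
time_s: 5.3
tcp_pos: [0.504, -0.1064, 0.0264]
ee_rot: [0.0, 1.0, 0.0, 0.0]
contact_force: [-0.9, 1.3, 5.7]
finger_gap: 0.0409
gripper_force: 30.0
(array([0.   , 0.001, 0.004]), np.float64(0.002), np.float64(0.0008))
```

Gripped (gap 41 mm). I'll lift, turn to the pin's yaw, and stop with the face 20 mm short of the tip to check alignment.

```bash
python3 -m pendant '[[0,0,-0.32,0,-1],[0,0,-0.32,0,-1],[0,0,0,0,-1],[0.04,-0.3,0,0,-1],[0.04,-0.31,0,0,-1]]' |head -2
python3 -m pendant '[[0,0,0,0.14,-1],[0,0,0,0.13,-1],[0,0,0,0,-1],[0,0,0,0,-1],[0,0,0,0,-1]]'
python3 - <<'E'
from h import *
print(shift([.5116,-.045,.0904],-.136))
c=capture("wrist");s=capture("scene");np.save("w4.npy",c,allow_pickle=True);np.save("s4.npy",s,allow_pickle=True)
q=proj(s,[.55,-.05,.085]).astype(int);print(q)
a=cv2.resize(c["frame"][:280,150:470],(640,560),interpolation=2)[:,:]
b=cv2.resize(s["frame"][q[1]-50:q[1]+50,q[0]-50:q[0]+50],(560,560),interpolation=2)
im=np.hstack([cv2.resize(a,(400,350)),cv2.resize(b,(350,350))]);cv2.imwrite("pics/pre.png",im[:,:,::-1])
E
```

```text
time_s: 5.92
tcp_pos: [0.5108, -0.0452, 0.0886]
time_s: 6.55
tcp_pos: [0.5114, -0.0456, 0.0895]
ee_rot: [-0.0, 0.998, -0.067, -0.0]
contact_force: [0.6, -0.2, -1.9]
finger_gap: 0.0408
gripper_force: 30.0
(array([ 0.001, -0.006, -0.009]), np.float64(0.004), np.float64(-0.1339))
[300 204]
```

View pics/pre.png

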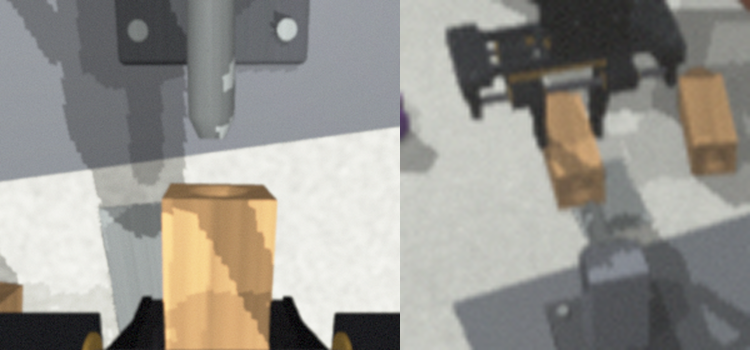

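The pin axis sits at about crop column 211 and the block at about 219, so it is roughly 3 mm off sideways. I'll measure that properly in the same image.

```bash
cat >> h.py <<'E'
def edges(c,rows,lo,mid,hi,gap=8):
    """left/right strongest edges about column mid in each row -> mid-column line fit"""
    g=cv2.GaussianBlur(c["frame"],(0,0),1.).astype(float);P=[]
    for v in rows:
        d=np.abs(np.diff(g[v],axis=0)).sum(1);l=lo+d[lo:mid-gap].argmax();r=mid+gap+d[mid+gap:hi].argmax();P.append((l+.5,r+.5,v))
    P=np.array(P);w=P[:,1]-P[:,0];ok=abs(w-np.median(w))<3;m=(P[:,0]+P[:,1])/2
    return np.polyfit(P[ok,2],m[ok],1),np.median(w),ok.sum(),P
def align(c,rp,rb,zp=.085,zb=.106,pm=319,bm=325):
    k,w,n,_=edges(c,rp,pm-32,pm,pm+32);k2,w2,n2,_=edges(c,rb,bm-62,bm,bm+62,25)
    f=lambda k,r,z:[onz(c,(np.polyval(k,v),v),z) for v in(r[0],r[-1])]
    a,b=f(k,rp,zp);p,q=f(k2,rb,zb);print("pin w",w,n,"blk w",w2,n2)
    yaw=lambda a,b:np.arctan2(*((a-b)[1::-1]))
    print("pin",a.round(4),b.round(4),"yaw",yaw(a,b).round(4),"blk",p.round(4),q.round(4),"yaw",yaw(p,q).round(4))
    u=(a-b)/np.linalg.norm(a-b);n=np.array([-u[1],u[0],0]);print("block left(+)/right(-) of pin axis, mm:",[round(1000*float(n@(x-b)),2) for x in(p,q)])
E
python3 - <<'E'
from h import *
c=np.load("w4.npy",allow_pickle=True).item()
align(c,range(10,85,3),range(162,225,3));s=sense();print(s["tcp_pos"])
s=np.load("s4.npy",allow_pickle=True).item()
E
```

```text
pin w 36.0 13 blk w 88.0 9
pin [ 0.6255 -0.0574  0.085 ] [ 0.5944 -0.0548  0.085 ] yaw -0.0844 blk [ 0.5594 -0.0526  0.106 ] [ 0.531  -0.0489  0.106 ] yaw -0.1303
block left(+)/right(-) of pin axis, mm: [-0.78, 0.53]
[ 0.51156185 -0.04563531  0.08972677]
```

```bash
python3 - <<'E'
from h import *
c=np.load("w4.npy",allow_pickle=True).item()
for r,lo,m,hi,g in((range(4,100,8),287,319,351,8),(range(160,230,8),263,325,387,25)):
    print(edges(c,r,lo,m,hi,g)[3].tolist())
print(proj(c,[.5116-.0005,-.0456+.0,.106]).round(1), proj(c,np.array([.5116,-.0456,.106])+.05*np.array([.9908,-.1356,0])).round(1))
# tip front disc by eye-independent: columns of pin right at tip
E
```

```text
[[300.5, 335.5, 4.0], [290.5, 335.5, 12.0], [300.5, 334.5, 20.0], [299.5, 332.5, 28.0], [299.5, 334.5, 36.0], [299.5, 333.5, 44.0], [296.5, 336.5, 52.0], [296.5, 328.5, 60.0], [299.5, 328.5, 68.0], [299.5, 337.5, 76.0], [300.5, 337.5, 84.0], [300.5, 336.5, 92.0]]
[[278.5, 370.5, 160.0], [278.5, 353.5, 168.0], [278.5, 354.5, 176.0], [278.5, 369.5, 184.0], [279.5, 361.5, 192.0], [279.5, 369.5, 200.0], [279.5, 367.5, 208.0], [279.5, 368.5, 216.0], [279.5, 367.5, 224.0]]
[322.6 260.8] [322.7 158.3]
```

```bash
python3 - <<'E'
from h import *
c=np.load("w4.npy",allow_pickle=True).item()
a=onz(c,(318,8),.085);b=onz(c,(318.8,88),.085);p=onz(c,(324.5,160),.106);q=onz(c,(323.4,224),.106)
y=lambda a,b:np.arctan2(a[1]-b[1],a[0]-b[0]);print(a,b,y(a,b),p,q,y(p,q))
u=(a-b)/np.linalg.norm(a-b);n=np.array([-u[1],u[0],0]);print([n@(x-b)*1e3 for x in(p,q)])
# pin height from the scene camera vs wrist: tip
s=np.load("s4.npy",allow_pickle=True).item()
for z in(.083,.085,.087):print(z,proj(s,[.581,-.0545,z]).round(1))
E
```

```text
[ 0.62607739 -0.05894406  0.085     ] [ 0.59166854 -0.0545717   0.085     ] -0.12639345219960757 [ 0.56027551 -0.0530867   0.106     ] [ 0.53001665 -0.04853151  0.106     ] -0.14941861040079996
[np.float64(-2.4841662553125032), np.float64(-1.7796628723202539)]
0.083 [303.  212.5]
0.085 [303.  212.1]
0.087 [303.  211.6]
```

The block is about 2.4 mm to the right of the pin axis with matching yaw. I'll correct that and start sliding on gently.

```bash
python3 -m pendant '[[0,-0.024,-0.008,0,-1],[0.1,0,0,0,-1],[0.1,0,0,0,-1],[0.1,0,0,0,-1],[0,0,0,0,-1]]' | head -4
python3 -m pendant '[[0.04,0,0,0,-1],[0.04,0,0,0,-1],[0,0,0,0,-1],[0,0,0,0,-1],[0,0,0,0,-1]]'
python3 -c "
from h import *;s=sense();print(s['contact_force'],s['wrist_torque'])"
```

```text
time_s: 7.28
tcp_pos: [0.5432, -0.0476, 0.0907]
ee_rot: [0.0, 0.998, -0.067, 0.001]
contact_force: [-0.3, 0.1, -1.8]
time_s: 7.9
tcp_pos: [0.5494, -0.0482, 0.0906]
ee_rot: [-0.0, 0.998, -0.067, -0.0]
contact_force: [-0.1, -0.3, -1.4]
finger_gap: 0.0406
gripper_force: 30.0
[-0.12909751 -0.29770411 -1.35616148] [0.040395   0.00358555 0.01685981]
```

The pin is about 18 mm inside with no contact. I'll continue in small calls, with a check between them that stops on any contact force.

```bash
cat > chk.py <<'E'
from h import *
import sys
s=sense();f=np.array(s["contact_force"]);a=-.136;al=f[0]*np.cos(a)+f[1]*np.sin(a)
print(s["time_s"],s["tcp_pos"].round(4),f.round(1),"along",al.round(1),"tq",np.round(s["wrist_torque"],2));sys.exit(al<-3 or np.hypot(f[0],f[1])>6)
E
P="python3 -m pendant"; C="python3 chk.py"
$P '[[0.03,0,0,0,-1],[0.03,0,0,0,-1],[0.03,0,0,0,-1],[0,0,0,0,-1],[0,0,0,0,-1]]' >/dev/null && $C &&
$P '[[0.02,0,0,0,-1],[0.02,0,0,0,-1],[0.01,0,0,0,-1],[0,0,0,0,-1],[0,0,0,0,-1]]' >/dev/null && $C &&
$P '[[0.02,0,0,0,-1],[0.02,0,0,0,-1],[0.01,0,0,0,-1],[0,0,0,0,-1],[0,0,0,0,-1]]' >/dev/null && $C &&
$P '[[0.02,0,0,0,-1],[0.02,0,0,0,-1],[0.01,0,0,0,-1],[0,0,0,0,-1],[0,0,0,0,-1]]' >/dev/null && $C &&
$P '[[0.02,0,0,0,-1],[0.02,0,0,0,-1],[0.01,0,0,0,-1],[0,0,0,0,-1],[0,0,0,0,-1]]' >/dev/null && $C
```

```text
8.525 [ 0.5584 -0.0494  0.0906] [-0.1 -0.5 -0.8] along -0.0 tq [ 0.05 -0.05 -0.  ]False
```

```bash
sed -i 's/sys.exit(al<-3 or np.hypot(f\[0\],f\[1\])>6)/sys.exit(int(al<-3 or np.hypot(f[0],f[1])>6))/' chk.py
P="python3 -m pendant"; C="python3 chk.py"
$P '[[0.02,0,0,0,-1],[0.02,0,0,0,-1],[0.01,0,0,0,-1],[0,0,0,0,-1],[0,0,0,0,-1]]' >/dev/null && $C &&
$P '[[0.02,0,0,0,-1],[0.02,0,0,0,-1],[0.01,0,0,0,-1],[0,0,0,0,-1],[0,0,0,0,-1]]' >/dev/null && $C &&
$P '[[0.02,0,0,0,-1],[0.02,0,0,0,-1],[0.01,0,0,0,-1],[0,0,0,0,-1],[0,0,0,0,-1]]' >/dev/null && $C &&
$P '[[0.02,0,0,0,-1],[0.02,0,0,0,-1],[0.01,0,0,0,-1],[0,0,0,0,-1],[0,0,0,0,-1]]' >/dev/null && $C
```

```text
9.15 [ 0.5634 -0.0501  0.0906] [ 0.8  0.5 -1.7] along 0.7 tq [ 0.03 -0.03  0.01]
9.775 [ 0.5684 -0.0508  0.0906] [ 0.8 -0.7 -1.4] along 0.8 tq [ 0.07  0.04 -0.04]
10.4 [ 0.5733 -0.0514  0.0906] [ 0.2  0.5 -0.8] along 0.1 tq [-0.01  0.03 -0.02]
11.025 [ 0.5783 -0.0521  0.0906] [-0.3  0.7 -1.2] along -0.4 tq [0.06 0.01 0.02]
```

```bash

P="python3 -m pendant"; C="python3 chk.py"
$P '[[0.02,0,0,0,-1],[0.02,0,0,0,-1],[0.01,0,0,0,-1],[0,0,0,0,-1],[0,0,0,0,-1]]' >/dev/null && $C &&
$P '[[0.01,0,0,0,-1],[0.01,0,0,0,-1],[0.01,0,0,0,-1],[0,0,0,0,-1],[0,0,0,0,-1]]' >/dev/null && $C &&
$P '[[0.01,0,0,0,-1],[0,0,0,0,-1],[0.01,0,0,0,-1],[0,0,0,0,-1],[0,0,0,0,-1]]' >/dev/null && $C &&
$P '[[0.01,0,0,0,-1],[0,0,0,0,-1],[0.01,0,0,0,-1],[0,0,0,0,-1],[0,0,0,0,-1]]' >/dev/null && $C &&
$P '[[0.01,0,0,0,-1],[0,0,0,0,-1],[0.01,0,0,0,-1],[0,0,0,0,-1],[0,0,0,0,-1]]' >/dev/null && $C
python3 - <<'E'
from h import *
c=capture("wrist");np.save("w5.npy",c,allow_pickle=True)
cv2.imwrite("pics/w5.png",cv2.resize(c["frame"][60:240,220:430,::-1],None,fx=2.5,fy=2.5,interpolation=2))
E
```

```text
11.65 [ 0.5832 -0.0528  0.0906] [-0.7 -0.1 -1.1] along -0.7 tq [-0.03  0.01  0.  ]
12.275 [ 0.5862 -0.0532  0.0906] [ 0.4 -0.  -1.8] along 0.4 tq [ 0.01  0.06 -0.05]
12.9 [ 0.5883 -0.0534  0.0907] [ 0.3  0.5 -1.4] along 0.2 tq [ 0.06  0.03 -0.05]
13.525 [ 0.5902 -0.0537  0.0906] [-0.2  0.4 -1.6] along -0.2 tq [0.12 0.04 0.04]
14.15 [ 0.5912 -0.0538  0.0905] [-3.4 -0.2  1. ] along -3.3 tq [0.03 0.65 0.08]
```

View pics/w5.png

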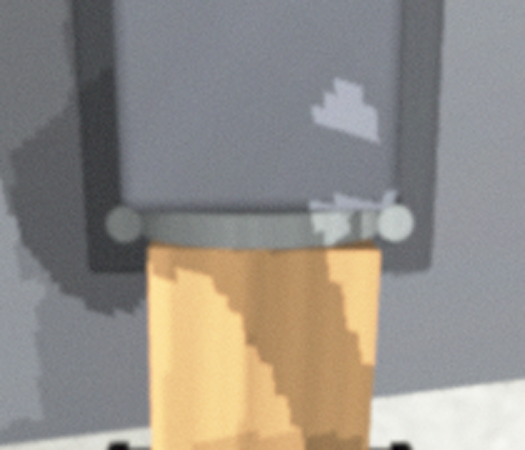

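The face came up to the collar: contact at face x≈0.641, matching pin_root at 0.640, and there is no gap at crop row 248. Blank R is deep enough, so it goes to the crate. I'll withdraw, lift, go to a view of the crate and measure it there.

```bash
P="python3 -m pendant"
$P '[[-0.1,0,0,0,-1],[-0.2,0,0,0,-1],[-0.2,0,0,0,-1],[-0.2,0,0,0,-1],[-0.12,0,0,0,-1]]' |sed -n '2p;4p'
$P '[[0,0,-0.5,0,-1],[0,0,-0.55,0,-1],[-0.02,-0.2,-0.55,0,-1],[-0.25,-0.55,0,-0.09,-1],[-0.25,-0.55,0,0,-1]]' |sed -n '2p;4p'
$P '[[-0.25,-0.55,0,0,-1],[0,-0.55,0,0,-1],[0,-0.15,0,0,-1],[0,0,0,0,-1],[0,0,0,0,-1]]' |sed -n '2p;4p;5p'
python3 - <<'E'
from h import *
c=capture("wrist");np.save("w6.npy",c,allow_pickle=True);t=capture("top");np.save("t6.npy",t,allow_pickle=True)
cv2.imwrite("pics/w6.png",c["frame"][:,:,::-1])
E
```

```text
tcp_pos: [0.5104, -0.0428, 0.0908]
contact_force: [0.4, 0.0, -1.5]
tcp_pos: [0.4753, 0.0931, 0.252]
contact_force: [1.0, 0.7, -2.0]
tcp_pos: [0.4605, 0.2175, 0.2505]
contact_force: [-1.0, -0.4, -2.4]
finger_gap: 0.0406
```

View pics/w6.png

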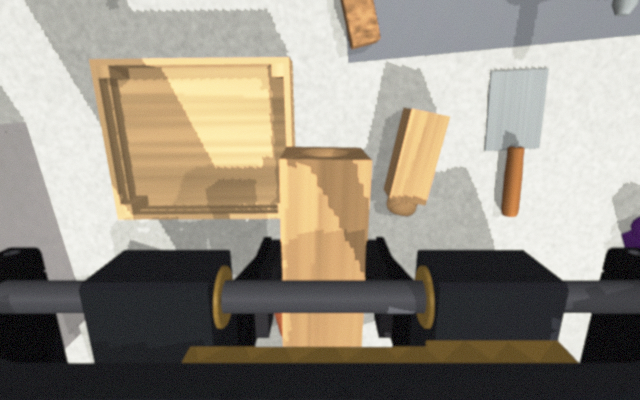

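The crate rim's outer corners are at (92,58), (292,57), (119,219), with the near-right one about (282,218). Blank L is at (418,155), and the held blank is square in the grip.

```bash
python3 - <<'E'
from h import *
c=np.load("w6.npy",allow_pickle=True).item();t=np.load("t6.npy",allow_pickle=True).item()
A=[(92,58),(292,57),(119,219)];B=[(196.5,180),(258,185.4),(191.5,230.8),(251.9,235.8)]
W=[onz(c,a,.045) for a in A];T=[onz(t,b,.045) for b in B]
for i in range(3):print(W[i].round(4),T[i].round(4),"tri",*[np.round(x,4) for x in tri([(c,A[i]),(t,B[i])])])
n=np.linalg.norm
for V in(W,T):
    d=V[0]-V[2];e=V[0]-V[1];print("w",n(e).round(4),"l",n(d).round(4),"yaw",np.arctan2(d[1],d[0]).round(4),np.arctan2(-e[0],e[1]).round(4),"ctr",((V[1]+V[2])/2).round(4))
# tray same from w1 (inner/outer rim z=.03)
c1=np.load("w1.npy",allow_pickle=True).item();V=[onz(c1,a,.03) for a in((458,84),(608,103),(433,208),(571,222))]
print("tray",[v.round(3) for v in V],((V[0]+V[3])/2).round(4),((V[1]+V[2])/2).round(4))
# L blank refined from w6: top-face corners
V=[onz(c,a,.042) for a in((407,108),(449,114),(388,196),(430,204))];f=(V[0]+V[1])/2;b=(V[2]+V[3])/2
print("L",f.round(4),b.round(4),n(f-b),np.arctan2(*(f-b)[1::-1]))
E
```

```text
[0.5939 0.4363 0.045 ] [0.5915 0.4416 0.045 ] tri [0.5948 0.4461 0.0286] 0.0015
[0.577  0.2377 0.045 ] [0.5753 0.2344 0.045 ] tri [0.5805 0.2407 0.0027] 0.0009
[0.4248 0.4519 0.045 ] [0.4209 0.4529 0.045 ] tri [0.4218 0.456  0.0372] 0.0011
w 0.1993 l 0.1698 yaw -0.0919 -0.0849 ctr [0.5009 0.3448 0.045 ]
w 0.2078 l 0.1709 yaw -0.0665 -0.0778 ctr [0.4981 0.3437 0.045 ]
tray [array([ 0.592, -0.254,  0.03 ]), array([ 0.57 , -0.449,  0.03 ]), array([ 0.428, -0.237,  0.03 ]), array([ 0.408, -0.434,  0.03 ])] [ 0.5    -0.3439  0.03  ] [ 0.4988 -0.3432  0.03  ]
L [0.5122 0.1022 0.042 ] [0.4168 0.1242 0.042 ] 0.09790305488521879 -0.22610744318937862
```

The crate measures 199 x 170 mm at rim height, centre (0.501,0.345), yaw -0.09. The slot for this blank is TCP (0.515,0.389). Moving over it and lowering to just above the floor.

```bash
P="python3 -m pendant"
$P '[[0.13,-0.58,0,0,-1],[0.13,-0.58,0,0,-1],[0.13,-0.58,0,0,-1],[0,0,0.4,0,-1],[0,0,0.5,0,-1]]' |sed -n '2p;4p'
python3 -c "
from h import *;print(shift([.515,.389,.038],-.09))"
```

```text
tcp_pos: [0.5167, 0.3886, 0.1606]
contact_force: [0.7, 0.4, -2.6]
(array([-0.021,  0.   ,  1.226]), np.float64(0.001), np.float64(-0.0897))
```

```bash
P="python3 -m pendant"
$P '[[0,0,0.5,0,-1],[0,0,0.4,0,-1],[0,0,0.2,0,-1],[0,0,0.12,0,-1],[0,0,0,0,-1]]' |sed -n '2p;4p'
$P '[[0,0,0.02,0,-1],[0,0,0.01,0,-1],[0,0,0.01,0,-1],[0,0,0,0,-1],[0,0,0,0,-1]]' |sed -n '2p;4p'
$P '[[0,0,0.01,0,-1],[0,0,0,0,-1],[0,0,0,0,-1],[0,0,0,0,-1],[0,0,0,0,-1]]' |sed -n '2p;4p'
```

```text
tcp_pos: [0.5153, 0.3884, 0.0389]
contact_force: [0.4, -0.6, -0.7]
tcp_pos: [0.5148, 0.3885, 0.0348]
contact_force: [-0.1, 0.5, -0.8]
tcp_pos: [0.5148, 0.3885, 0.0337]
contact_force: [0.8, 0.2, -1.1]
```

```bash
P="python3 -m pendant"
$P '[[0,0,0.01,0,-1],[0,0,0,0,-1],[0,0,0,0,-1],[0,0,0,0,-1],[0,0,0,0,-1]]' |sed -n '2p;4p'
$P '[[0,0,0.004,0,-1],[0,0,0.004,0,-1],[0,0,0,0,-1],[0,0,0,0,-1],[0,0,0,0,-1]]' |sed -n '2p;4p'
```

```text
tcp_pos: [0.5148, 0.3885, 0.0326]
contact_force: [-1.1, 0.6, -0.9]
tcp_pos: [0.5149, 0.3886, 0.0324]
contact_force: [-0.4, -0.1, 5.4]
```

It's resting on the floor (5 N). Releasing, lifting clear, and moving over blank L with one more measurement.

```bash
P="python3 -m pendant"
$P '[[0,0,0,0,0.25],[0,0,0,0,0.25],[0,0,0,0,0.25],[0,0,0,0,0.25],[0,0,-0.15,0,0.25]]' |sed -n '2p;4p;5p'
$P '[[0,0,-0.5,0,0.25],[0,0,-0.55,0,0.4],[0,0,-0.5,0,0.4],[-0.06,0.5,0,0,0.4],[-0.06,0.58,0,0,0.4]]' |sed -n '2p;4p'
$P '[[-0.06,0.58,0,0,0.4],[-0.06,0.58,0,0,0.4],[0,0.55,0,0.32,0.4],[0,0,0,0,0.4],[0,0,0,0,0.4]]' |sed -n '2p;4p;5p'
python3 - <<'E'
from h import *
c=capture("wrist");np.save("w7.npy",c,allow_pickle=True);print(shift([.465,.1128,.026],-.25))
cv2.imwrite("pics/w7.png",c["frame"][:,:,::-1])
E
```

```text
tcp_pos: [0.5138, 0.3879, 0.046]
contact_force: [-0.1, -0.7, 0.6]
finger_gap: 0.0549
tcp_pos: [0.4938, 0.2818, 0.2041]
contact_force: [0.8, -0.4, -1.2]
tcp_pos: [0.4666, 0.1129, 0.2027]
contact_force: [0.4, 0.2, 0.4]
finger_gap: 0.0608
(array([-0.015,  0.012,  1.765]), np.float64(0.004), np.float64(-0.248))
```

View pics/w7.png

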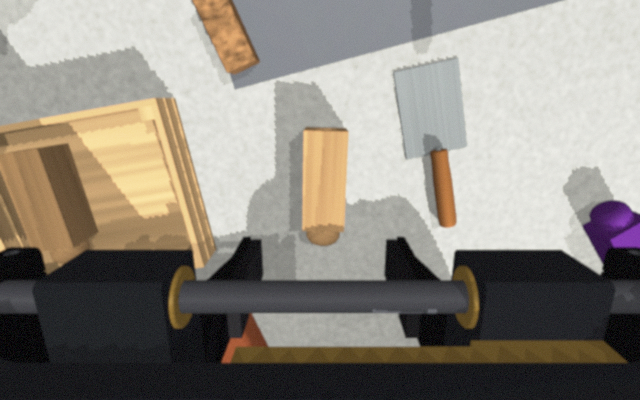

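Blank L stands square between the fingers (px 303–348), and the first blank lies flat in the crate at left (55,190). That uses up the pictures, so I work on numbers from here. Next: fore-aft check, descend, grip.

```bash
python3 - <<'E'
from h import *
c=np.load("w7.npy",allow_pickle=True).item()
V=[onz(c,a,.042) for a in((303,129),(348,130),(302,226),(344,228))];f=(V[0]+V[1])/2;b=(V[2]+V[3])/2
print(f.round(4),b.round(4),np.linalg.norm(f-b),np.arctan2(*(f-b)[1::-1]),((f+b)/2).round(4));C=(f+b)/2;C[2]=.0265
print(shift(C,-.25))
E
```

```text
[0.5119 0.0991 0.042 ] [0.4191 0.1251 0.042 ] 0.09645556361933641 -0.27281718589178267 [0.4655 0.1121 0.042 ]
(array([-0.009,  0.018,  1.76 ]), np.float64(0.004), np.float64(-0.248))
```

```bash
P="python3 -m pendant"
$P '[[-0.01,0.01,0.5,0.03,0.4],[0,0,0.5,0,0.4],[0,0,0.5,0,0.4],[0,0,0.26,0,0.4],[0,0,0,0,0.4]]' |sed -n '2p;4p'
$P '[[0,0,0,0,0.4],[0,0,0,0,-1],[0,0,0,0,-1],[0,0,0,0,-1],[0,0,0,0,-1]]' |sed -n '2,6p'
```

```text
tcp_pos: [0.4636, 0.1135, 0.0241]
contact_force: [-0.5, -0.0, 0.5]
tcp_pos: [0.4655, 0.1122, 0.0266]
ee_rot: [-0.0, 0.991, -0.132, 0.001]
contact_force: [0.4, 1.7, 6.4]
finger_gap: 0.04
gripper_force: 30.0
```

```bash
P="python3 -m pendant"
$P '[[0,0,-0.3,0,-1],[0,0,-0.4,0,-1],[0,0,-0.3,-0.13,-1],[0,0,0,-0.13,-1],[0,0,0,0,-1]]' |sed -n '2p;4p'
python3 -c "
from h import *;print(shift([.5105,-.0428,.0908],-.134))"
```

```text
tcp_pos: [0.4644, 0.1119, 0.126]
contact_force: [-0.0, -0.4, -1.8]
(array([0.665, 1.47 , 0.352]), np.float64(-0.002), np.float64(-0.135))
```

```bash
P="python3 -m pendant"
$P '[[0.22,0.49,0,0,-1],[0.22,0.49,0,0,-1],[0.22,0.49,0.15,0,-1],[0,0,0.2,0,-1],[0,0,0,0,-1]]' |sed -n '2p;4p'
$P '[[0,0,0,0,-1],[0,0,0,0,-1],[0,0,0,0,-1],[0,0,0,0,-1],[0,0,0,0,-1]]' |sed -n '2p;4p'
python3 - <<'E'
from h import *
print(shift([.5105,-.0428,.0908],-.134))
c=capture("wrist");np.save("w8.npy",c,allow_pickle=True)
for r,lo,m,hi,g in((range(4,100,8),287,323,355,8),(range(140,230,8),263,325,387,25)):
    print(edges(c,r,lo,m,hi,g)[3].tolist())
E
```

```text
tcp_pos: [0.5084, -0.0426, 0.0888]
contact_force: [-0.5, -0.3, -1.4]
tcp_pos: [0.5107, -0.0423, 0.0911]
contact_force: [0.1, 0.8, -1.8]
(array([-0.001,  0.005,  0.003]), np.float64(0.0), np.float64(-0.134))
[[307.5, 342.5, 4.0], [289.5, 341.5, 12.0], [289.5, 340.5, 20.0], [307.5, 341.5, 28.0], [299.5, 341.5, 36.0], [303.5, 340.5, 44.0], [298.5, 340.5, 52.0], [306.5, 340.5, 60.0], [306.5, 344.5, 68.0], [306.5, 332.5, 76.0], [306.5, 343.5, 84.0], [307.5, 343.5, 92.0]]
[[298.5, 352.5, 140.0], [296.5, 382.5, 148.0], [283.5, 363.5, 156.0], [278.5, 369.5, 164.0], [278.5, 353.5, 172.0], [278.5, 354.5, 180.0], [278.5, 359.5, 188.0], [278.5, 360.5, 196.0], [279.5, 366.5, 204.0], [279.5, 368.5, 212.0], [279.5, 367.5, 220.0], [279.5, 367.5, 228.0]]
```

Pin centre is at px 325 and block centre at px 324, so they are aligned. Sliding on with the same guarded steps.

```bash
P="python3 -m pendant"; C="python3 chk.py"
$P '[[0.1,0,0,0,-1],[0.1,0,0,0,-1],[0.08,0,0,0,-1],[0,0,0,0,-1],[0,0,0,0,-1]]' >/dev/null && $C &&
$P '[[0.05,0,0,0,-1],[0.05,0,0,0,-1],[0.04,0,0,0,-1],[0.03,0,0,0,-1],[0,0,0,0,-1]]' >/dev/null && $C &&
$P '[[0.01,0,0,0,-1],[0.01,0,0,0,-1],[0.01,0,0,0,-1],[0,0,0,0,-1],[0,0,0,0,-1]]' >/dev/null && $C &&
$P '[[0.01,0,0,0,-1],[0.01,0,0,0,-1],[0.01,0,0,0,-1],[0,0,0,0,-1],[0,0,0,0,-1]]' >/dev/null && $C &&
$P '[[0.01,0,0,0,-1],[0.01,0,0,0,-1],[0.01,0,0,0,-1],[0,0,0,0,-1],[0,0,0,0,-1]]' >/dev/null && $C &&
$P '[[0.01,0,0,0,-1],[0.01,0,0,0,-1],[0.01,0,0,0,-1],[0,0,0,0,-1],[0,0,0,0,-1]]' >/dev/null && $C &&
$P '[[0.01,0,0,0,-1],[0.01,0,0,0,-1],[0.01,0,0,0,-1],[0,0,0,0,-1],[0,0,0,0,-1]]' >/dev/null && $C &&
$P '[[0.01,0,0,0,-1],[0.01,0,0,0,-1],[0.01,0,0,0,-1],[0,0,0,0,-1],[0,0,0,0,-1]]' >/dev/null && $C &&
$P '[[0.01,0,0,0,-1],[0.01,0,0,0,-1],[0.01,0,0,0,-1],[0,0,0,0,-1],[0,0,0,0,-1]]' >/dev/null && $C
```

```text
25.65 [ 0.5379 -0.0461  0.0907] [ 0.   0.6 -2.4] along -0.0 tq [ 0.02  0.05 -0.02]
26.275 [ 0.5554 -0.0486  0.0908] [ 0.5 -0.6 -1.2] along 0.6 tq [0.03 0.02 0.01]
26.9 [ 0.5581 -0.0489  0.0908] [-0.1 -0.4 -2. ] along -0.0 tq [ 0.09 -0.05 -0.  ]
27.525 [ 0.5611 -0.0493  0.0908] [-0.1  0.6 -2.2] along -0.1 tq [ 0.01  0.01 -0.01]
28.15 [ 0.5641 -0.0497  0.0908] [-0.4  0.2 -1.4] along -0.4 tq [-0.02  0.   -0.04]
28.775 [ 0.567  -0.0501  0.0908] [ 1.2 -1.1 -1.7] along 1.3 tq [0.07 0.03 0.06]
29.4 [ 0.57   -0.0505  0.0908] [-0.3  0.5 -2.1] along -0.3 tq [ 0. -0. -0.]
30.025 [ 0.573  -0.0509  0.0908] [ 0.1 -0.2 -2.8] along 0.2 tq [ 0.04  0.06 -0.02]
30.65 [ 0.5759 -0.0513  0.0908] [-0.4 -1.2 -1.1] along -0.2 tq [ 0.08  0.04 -0.01]
```

```bash
P="python3 -m pendant"; C="python3 chk.py"
$P '[[0.01,0,0,0,-1],[0.01,0,0,0,-1],[0.01,0,0,0,-1],[0,0,0,0,-1],[0,0,0,0,-1]]' >/dev/null && $C &&
$P '[[0.01,0,0,0,-1],[0.01,0,0,0,-1],[0.01,0,0,0,-1],[0,0,0,0,-1],[0,0,0,0,-1]]' >/dev/null && $C &&
$P '[[0.01,0,0,0,-1],[0.01,0,0,0,-1],[0.01,0,0,0,-1],[0,0,0,0,-1],[0,0,0,0,-1]]' >/dev/null && $C &&
$P '[[0.01,0,0,0,-1],[0.01,0,0,0,-1],[0.01,0,0,0,-1],[0,0,0,0,-1],[0,0,0,0,-1]]' >/dev/null && $C &&
$P '[[0.01,0,0,0,-1],[0,0,0,0,-1],[0.01,0,0,0,-1],[0,0,0,0,-1],[0,0,0,0,-1]]' >/dev/null && $C &&
$P '[[0.01,0,0,0,-1],[0,0,0,0,-1],[0.01,0,0,0,-1],[0,0,0,0,-1],[0,0,0,0,-1]]' >/dev/null && $C
python3 - <<'E'
from h import *
c=capture("wrist");c5=np.load("w5.npy",allow_pickle=True).item();np.save("w9.npy",c,allow_pickle=True)
for d in(c5,c):
    f=d["frame"];h=cv2.cvtColor(f,cv2.COLOR_RGB2HSV)
    print([(v,f[v,310:335].mean(0).round(0).astype(int).tolist(),int(h[v,310:335,1].mean())) for v in range(136,172,2)])
    s=h[:,310:335,1].mean(1);print("wood front edge row",[v for v in range(100,200) if s[v]<70<=s[v+1]])
E
```

```text
31.275 [ 0.5789 -0.0517  0.0908] [-0.4 -0.2 -2.8] along -0.4 tq [0.06 0.04 0.01]
31.9 [ 0.5819 -0.0521  0.0908] [ 0.2  0.1 -2.1] along 0.2 tq [ 0.01 -0.01  0.02]
32.525 [ 0.5849 -0.0525  0.0908] [ 0.3  0.3 -1.1] along 0.3 tq [ 0.07 -0.02  0.02]
33.15 [ 0.5878 -0.0529  0.0908] [-0.9 -0.3 -0.7] along -0.9 tq [ 0.09 -0.01  0.  ]
33.775 [ 0.5898 -0.0532  0.0908] [ 0.7 -0.1 -1.8] along 0.7 tq [ 0.05  0.05 -0.02]
34.4 [ 0.5918 -0.0535  0.0909] [-0.4 -0.3 -2.3] along -0.4 tq [ 0.04 -0.03 -0.05]
[(136, [126, 130, 137], 19), (138, [125, 128, 135], 20), (140, [114, 117, 125], 21), (142, [99, 102, 109], 21), (144, [88, 90, 93], 14), (146, [124, 129, 127], 9), (148, [140, 145, 143], 9), (150, [140, 145, 144], 9), (152, [139, 144, 143], 9), (154, [140, 144, 144], 8), (156, [140, 145, 144], 8), (158, [141, 141, 137], 8), (160, [162, 134, 102], 94), (162, [182, 143, 99], 116), (164, [184, 145, 100], 116), (166, [185, 145, 100], 116), (168, [184, 144, 99], 117), (170, [184, 145, 99], 117)]
wood front edge row [159]
[(136, [126, 129, 137], 20), (138, [126, 129, 137], 20), (140, [122, 125, 133], 20), (142, [108, 110, 118], 19), (144, [91, 94, 99], 19), (146, [102, 105, 105], 10), (148, [137, 142, 141], 8), (150, [140, 145, 144], 8), (152, [140, 145, 144], 8), (154, [140, 144, 144], 8), (156, [139, 143, 143], 8), (158, [139, 144, 143], 8), (160, [127, 127, 124], 9), (162, [117, 97, 74], 93), (164, [149, 117, 80], 117), (166, [181, 142, 98], 116), (168, [184, 145, 100], 115), (170, [184, 145, 100], 116)]
wood front edge row [161]
```

Still free, and a thin dark gap (rows 160–163) remains to the collar. Continuing in half-millimetre to 1 mm steps.

```bash
P="python3 -m pendant"; C="python3 chk.py"
$P '[[0.01,0,0,0,-1],[0,0,0,0,-1],[0,0,0,0,-1],[0,0,0,0,-1],[0,0,0,0,-1]]' >/dev/null && $C &&
$P '[[0.005,0,0,0,-1],[0,0,0,0,-1],[0.005,0,0,0,-1],[0,0,0,0,-1],[0,0,0,0,-1]]' >/dev/null && $C &&
$P '[[0.005,0,0,0,-1],[0,0,0,0,-1],[0.005,0,0,0,-1],[0,0,0,0,-1],[0,0,0,0,-1]]' >/dev/null && $C
python3 - <<'E'
from h import *
c=capture("wrist");np.save("w10.npy",c,allow_pickle=True)
f=c["frame"];h=cv2.cvtColor(f,cv2.COLOR_RGB2HSV)
print([(v,f[v,310:335].mean(0).round(0).astype(int).tolist(),int(h[v,310:335,1].mean())) for v in range(142,172,2)])
E
```

```text
35.075 [ 0.5928 -0.0536  0.0909] [-0.  -1.5 -1.9] along 0.2 tq [-0.05 -0.03  0.  ]
35.7 [ 0.5936 -0.0537  0.0908] [-0.3  0.1 -1.1] along -0.3 tq [0.03 0.14 0.04]
36.325 [ 0.5937 -0.0537  0.0907] [-5.1 -0.2  2.2] along -5.0 tq [-0.03  0.95  0.03]
[(142, [127, 129, 137], 19), (144, [123, 126, 133], 20), (146, [112, 115, 122], 21), (148, [95, 98, 104], 21), (150, [94, 97, 98], 12), (152, [132, 136, 135], 9), (154, [140, 144, 144], 8), (156, [140, 145, 144], 8), (158, [139, 144, 142], 8), (160, [139, 144, 143], 8), (162, [139, 144, 143], 8), (164, [148, 141, 130], 31), (166, [172, 138, 99], 108), (168, [183, 144, 100], 116), (170, [183, 145, 100], 116)]
```

Contact now at the same collar appearance: the rim is 14 rows thick before the wood in both trials. That is about 6 mm, the collar's own thickness, so there is no gap. Blank L is also deep enough and goes to the crate's other half.

```bash
P="python3 -m pendant"
$P '[[-0.1,0,0,0,-1],[-0.2,0,0,0,-1],[-0.2,0,0,0,-1],[-0.2,0,0,0,-1],[-0.15,0,0,0,-1]]' |sed -n '2p;4p'
$P '[[0,0,-0.5,0,-1],[0,0,-0.5,0,-1],[0,-0.3,0,-0.09,-1],[0,-0.55,0,0,-1],[0,-0.55,0,0,-1]]' |sed -n '2p;4p'
$P '[[0,-0.55,0,0,-1],[0,-0.55,0,0,-1],[0,-0.55,0,0,-1],[0,-0.35,0,0,-1],[0,0,0,0,-1]]' |sed -n '2p;4p'
python3 -c "
from h import *;print(shift([.5095,.302,.038],-.09))"
```

```text
tcp_pos: [0.5107, -0.0424, 0.0911]
contact_force: [-0.2, -0.2, -1.4]
tcp_pos: [0.5255, 0.098, 0.1914]
contact_force: [1.8, 0.1, -1.4]
tcp_pos: [0.5425, 0.299, 0.1908]
contact_force: [-0.6, -0.6, -0.7]
(array([-3.350e-01,  1.000e-03,  1.527e+00]), np.float64(0.009), np.float64(-0.0854))
```

```bash
P="python3 -m pendant"
$P '[[-0.335,0,0,0.01,-1],[0,0,0.5,0,-1],[0,0,0.5,0,-1],[0,0,0.2,0,-1],[0,0,0,0,-1]]' |sed -n '2p;4p'
$P '[[0,0,0.2,0,-1],[0,0,0.12,0,-1],[0,0,0.03,0,-1],[0,0,0,0,-1],[0,0,0,0,-1]]' |sed -n '2p;4p'
python3 -c "
from h import *;print(shift([.5095,.302,.0327],-.09))"
```

```text
tcp_pos: [0.5077, 0.2975, 0.0692]
contact_force: [0.0, 0.2, -1.7]
tcp_pos: [0.5094, 0.2992, 0.0366]
contact_force: [-0.1, -0.6, -1.5]
(array([-0.002, -0.028,  0.039]), np.float64(-0.008), np.float64(-0.0941))
```

```bash
P="python3 -m pendant"
$P '[[0,-0.03,0,0,-1],[0,0,0.02,0,-1],[0,0,0.01,0,-1],[0,0,0,0,-1],[0,0,0,0,-1]]' |sed -n '2p;4p'
$P '[[0,0,0.008,0,-1],[0,0,0,0,-1],[0,0,0,0,-1],[0,0,0,0,-1],[0,0,0,0,-1]]' |sed -n '2p;4p'
```

```text
tcp_pos: [0.5091, 0.302, 0.0328]
contact_force: [0.2, -0.1, -1.6]
tcp_pos: [0.5092, 0.3021, 0.0325]
contact_force: [-1.4, 1.1, 5.9]
```

```bash
python3 -c "
from h import *;s=sense();print(s['contact_force'],s['tcp_pos'])"
```

```text
[-1.35953895  1.10827469  5.8576    ] [0.50918314 0.3021057  0.03254494]
```

On the floor. Releasing, lifting, and checking numerically in the wrist view that both blanks lie in the crate.

```bash
P="python3 -m pendant"
$P '[[0,0,0,0,0.22],[0,0,0,0,0.22],[0,0,0,0,0.22],[0,0,0,0,0.22],[0,0,-0.15,0,0.22]]' |sed -n '2p;4,6p'
$P '[[0,0,-0.5,0,0.22],[0,0,-0.55,0,0.22],[0,0,-0.5,0,0.22],[-0.1,0.5,-0.5,0,0.22],[-0.1,0.5,-0.3,0,0.22]]' |sed -n '2p;4p;5p'
$P '[[0,0,0,0,0.22],[0,0,0,0,0.22],[0,0,0,0,0.22],[0,0,0,0,0.22],[0,0,0,0,0.22]]' |sed -n '1,2p'
python3 - <<'E'
from h import *
t=capture("top")
c=capture("wrist");h=cv2.cvtColor(c["frame"],cv2.COLOR_RGB2HSV)
for nm,q in(("A",[.5149,.3886,.048]),("B",[.5070,.3023,.048])):
    u=np.array([.996,-.09,0]);v=np.array([.09,.996,0])
    P=[np.array(q)+a*u+b*v for a,b in((.05,.021),(.05,-.021),(-.05,-.021),(-.05,.021))]
    poly=np.int32([proj(c,p) for p in P]);m=np.zeros((400,640),np.uint8);cv2.fillPoly(m,[poly],255)
    print(nm,poly.tolist(),"mean hsv in",np.round(cv2.mean(h,m)[:3]),"std",h[m>0].std(0).round(1))
# movables vs first top picture: bystander patches
f0=cv2.imread("pics/top0.png")[:,:,::-1].astype(int);f1=t["frame"].astype(int)
for n,(x,y) in dict(spatula=(330,225),sand=(280,175),tub=(415,153),glue=(269,127),brush=(233,137),bowl=(387,131),clay=(247,268),green=(203,270),tray=(428,211),gauge=(347,158)).items():
    print(n,np.abs(f0[y-12:y+12,x-12:x+12]-f1[y-12:y+12,x-12:x+12]).mean().round(1),end=" ")
E
```

```text
tcp_pos: [0.5081, 0.3015, 0.0464]
contact_force: [0.2, 0.2, -0.9]
finger_gap: 0.0529
gripper_force: 0.0
tcp_pos: [0.4822, 0.21, 0.2792]
contact_force: [0.2, -0.8, -0.2]
finger_gap: 0.0526
time_s: 42.62
tcp_pos: [0.4815, 0.2109, 0.275]
A [[138, 105], [176, 105], [187, 193], [151, 193]] mean hsv in [ 16. 116. 186.] std [ 0.6  2.9 13.3]
B [[217, 105], [256, 105], [261, 193], [225, 193]] mean hsv in [ 18. 109. 236.] std [1.  3.4 9.8]
spatula 7.3 sand 24.7 tub 9.7 glue 22.3 brush 7.5 bowl 10.3 clay 61.6 green 22.0 tray 9.7 gauge 4.1
```

Some top patches are covered by the arm or its shadow. I'll check those from the wrist view, plus the blanks' edges, before handing in.

```bash
python3 - <<'E'
from h import *
c=capture("wrist");f=c["frame"];g=cv2.GaussianBlur(f,(0,0),1).astype(int)
for r in(125,150,175):
    d=np.abs(np.diff(g[r],axis=0)).sum(1);print(r,[(int(x),int(d[x])) for x in range(100,300) if d[x]>25 and d[x]==d[x-3:x+4].max()])
h=cv2.cvtColor(f,cv2.COLOR_RGB2HSV)
c7=np.load("w7.npy",allow_pickle=True).item();c2=np.load("w2.npy",allow_pickle=True).item()
for n,d in(("w2",c2),("now",c)):
    m=cv2.inRange(cv2.cvtColor(d["frame"],cv2.COLOR_RGB2HSV),(6,90,60),(16,255,230));m[240:]=0
    for k in cv2.findContours(m,0,2)[0]:
        if 700<cv2.contourArea(k)<2600:r=cv2.minAreaRect(k);print(n,onz(d,r[0],.03).round(3),np.round(r[1]))
w=capture("scene");f0=cv2.imread("pics/scene0.png")[:,:,::-1].astype(int)
for n,(x,y) in dict(sand=(373,217),clay=(357,151),green=(392,141),glue=(409,240),brush=(437,222),spat=(306,205),purple=(238,181),bowl=(279,286)).items():
    print(n,np.abs(f0[y-8:y+8,x-8:x+8]-w["frame"][y-8:y+8,x-8:x+8].astype(int)).mean().round(1),end=" ")
E
```

```text
125 [(103, 42), (115, 53), (124, 29), (131, 49), (179, 51), (180, 51), (192, 82), (209, 42), (214, 28), (219, 67), (258, 67), (263, 79), (270, 57), (282, 79), (291, 66)]
150 [(114, 56), (119, 54), (128, 28), (129, 28), (135, 56), (181, 47), (194, 78), (203, 30), (215, 58), (221, 48), (259, 65), (264, 95), (272, 51), (283, 61), (292, 61)]
175 [(118, 62), (123, 55), (133, 31), (139, 47), (184, 51), (197, 72), (260, 62), (266, 47), (274, 28), (284, 61), (293, 57)]
w2 [0.457 0.115 0.03 ] [30. 86.]
w2 [ 0.501 -0.095  0.03 ] [38. 91.]
w2 [0.62  0.164 0.03 ] [60. 26.]
now [0.425 0.003 0.03 ] [16. 65.]
now [0.62  0.167 0.03 ] [70. 28.]
sand 25.6 clay 23.3 green 8.7 glue 16.3 brush 2.3 spat 1.8 purple 1.9 bowl 1.8
```

Both blanks show edges where expected (B at px 219–259, A at px ~135–181). The sanding block sits where it was, and the remaining changes look like arm shadow. Handing in.

```bash
python3 -c "
from rig import hand_in;print(hand_in())"
```

```text
the job is handed in; nothing more can be done
None
```

Both blanks went onto the gauge pin up to the collar, tried one at a time, so I laid each flat in the slatted crate, left the tray empty, and handed in at about 43 s of the 69 s allowed.

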